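Pack a panel in a vent frame on the sliding jig and hold it flush

ROBOT

A 6-joint arm with a two-finger parallel gripper is mounted at the origin on the work surface. World frame = base frame: x ahead of the robot, y to its left, z up, the work surface at z = 0. Lengths are in m, angles in degrees, forces in N, time in s.
With the tool pointing down it reaches from about 0.4 to 0.825 m from the base axis. Payload 7 kg.
Tool frame: the origin (TCP) lies between the finger pads; the fingertips stand 25 mm ahead of it and the grasp point (between the pads) lies 6 mm ahead of it; z points along the fingers, y is the line along which they close (so a half turn about z gives the same grasp; the last joint's range is limited). The gripper opens to 88 mm and grips with 3 to 60 N. Pads are 19 mm wide; open, the fingers measure 130 mm over their backs; the gripper's body (78 mm by 193 mm) begins 47 mm behind the grasp point.
Start: joints at [88.757, 20.546, 0.682, 0, -70.136, -16.507], TCP at [0.206, 0.643, 0.23] pointing down, gripper open.
Joint ranges: [-176.03, 176.03], [-82.01, 121.73], [-58.28, 71.71], [-173.87, 95.51], [-174.79, -0.11], [-173.66, 173.66]. Speed limits (degrees/s): [136.94, 136.94, 172.46, 180, 180, 180].

INTERFACE

Orientations are given as [roll, pitch, yaw] about the fixed x, y, z axes, in that order (R = Rz(yaw) Ry(pitch) Rx(roll)).
In Python, from plant import status, optics, job gives the robot as it stands. The module is installed in compiled form; this text tells all that it offers.
- The arm moves only by the shell command python3 -m pendant, which reads ROWS from standard input. ROWS is 1 to 8 rows, parted by semicolons, with the numbers parted by spaces; each row has 5 numbers: dx, dy, dz in m, then a turn about the tool's z in degrees, then the finger opening in m; each row is the pose to reach, as a shift and turn from the pose commanded when the command began, along the tool's axes at that moment; what a row does not reach only later rows make up. A row lasts 1/8 s, in which the tool goes at most 0.0625 m and 10.7 degrees, less where a joint would pass 70% of its speed; a pose out of reach is approached as far as the arm can. The fingers move at their own pace and stop on an object; the grip force is fixed at half the most. Time passes only in rows, so rows that do not move let the fingers close. It prints the time, the measured TCP pose, the force, the opening and the grip force at its end. Input that does not fit is refused with a message, and nothing moves.
- status.get_obs(): the state, without advancing time (a new reading comes with each control period).
- optics.snapshot(name): name is "side" or "top"; returns a dict with "frame" (480x640x3 uint8, red, green, blue), "z_map" (480x640 float32, m along the optical axis (not along the pixel's ray), 0 where there is no reading), "fovy" (degrees; the focal length in pixels is half the picture's height over the tangent of half this angle, whatever the lens; pixels are square), "cx", "cy" (the principal point, pixels), "R" (3x3) and "t" (3): a world point X has camera coordinates R X + t. Camera axes: x right, y down, z forward; pixel columns grow to the right and rows downward; lengths in m; the calibration is good to about 2 mm. A picture is of the moment at which its call begins.
- job.close_job(): hands the job in; it is judged then, once.
The state is a dict: "clock": time; "joint_pos": joint angles; "qvel": joint speeds; "tau": joint torques, N m; "tool_pos": TCP position; "orientation": TCP orientation; "force": force on the tool from outside, world axes, zero at the start; "moment": the same for the moment, N m; "opening": finger opening in m; "gripper_force": force on a finger pad.
Only numpy, scipy, OpenCV 4.12 (cv2) and the standard library are available. Lean on these libraries where they do the work, as an engineer would, in place of code of your own. Each camera call takes 0.05 s, during which the arm holds its last target. There are 200 camera calls.

TASK

Push the sliding jig carrier along its rail until it clicks into the station at the index post. Then take the white panel by the suction lifter on it, shove it hard over against the hinge side of its frame, stand the thin packer fully down in the gap that this opens on the opposite side, and let go of the packer. Finally press the panel down until its face is flush with the frame all round, and finish while still holding it pressed there; leave the thick packer and the other things on the bench alone.

Things in the scene. Friction and masses are not known exactly. Their poses are not given: they have to be found in the camera images.
- station (a point): Tip of the steel blade on the fixed aluminium index post beside the far edge of the carrier, 46 mm above the bench. Axes are the rail's: y along the rail.
- pointer (a point): Small dark pointer tab on the carrier's far edge, 46 mm above the bench; at the station it stands level with the index post's blade (same y as station, within 3 mm).
- carrier: The jig carrier: grey plate 270 (x) x 350 (y) x 12 mm, underside 34 mm above the bench, bearing an aluminium vent frame, sliding along the rail's y only. It starts 80 to 150 mm to the robot's right of the station. There a sprung roller clicks in: it pulls from about 2 mm off and takes about 7 N to leave. Elsewhere the carrier slides with 2 N and stays where left. Origin: under the frame's centre.
- handle (a point): Middle of the carrier's handle, a dark steel bar 100 mm long along the carrier's x, 12 x 12 mm thick, on two feet at the carrier's end on the robot's right, 80 mm above the bench, 28 mm free under the bar, 41 mm clear to the frame.
- seat (a point): Centre of the frame opening in the plane of the frame's top face, 74 mm above the bench, moving with the carrier; x points to the hinge side (far member, two steel hinge knuckles outside), y along the rail. Opening 163 (x) x 208 (y) mm, members 25 mm wide, floor along the edges 20 mm below the top face. Further in, a sprung gasket lifts the panel and a land stops it when flush.
- panel: White panel 150 (x) x 200 (y) x 12 mm, loose in the frame, 0.45 kg with lifter. Origin: centre of underside. On the gasket its face is 4 mm proud; flush (origin 12 mm below seat) takes about 10 N down at the middle; let go, it springs up. It starts near the middle of 13 mm play in x, a gap of 4 to 9 mm each side; hard over to the hinges it lies 6.5 mm to +x and the gap oppopoint is 13 mm.
- lifter (a point): Middle of the handle bar of the black suction lifter that sits fast on the panel's centre, 52 mm above the panel's underside. Bar 110 mm long along the panel's y, 20 mm wide, 16 mm high, on a narrower stem; rubber cup of 76 mm diameter below, 30 mm from the bar's centre down to the cup. Sliding the panel by it takes 4 to 10 N until it meets the frame.
- packer: The thin packer: white plastic plate 10 mm thick (x), 60 mm long (y), 55 mm tall (z), 35 g, standing on edge; its lowest 8 mm tapers to 6 mm thick as a lead-in. Origin: centre of its underside. It stands 20 mm deep in a slot of the wooden block, 35 mm showing; set in the frame it also goes 20 mm deep.
- packer_thick: The thick packer: same plate but 15 mm thick; too thick for the gap. It stands in the other slot; which slot is which varies. Leave it.
- rack: Wooden packer block 130 (x) x 86 (y) x 30 mm, fixed, to the left of the rail. Origin: centre of its underside. Two slots 17 x 63 mm, 20 mm deep, long along its y, centred at x = -30 and +30 mm.
- spool_a: Cord spool, 88 mm diameter, 64 mm high, bystander. Origin: centre of its underside.
- spool_b: A second, equal cord spool, bystander.
- screwdriver: Screwdriver lying on the bench between the robot and the carrier, bystander.
- mallet: Mallet lying on the bench to the right, bystander.
- bracket: White plastic angle bracket 50 x 28 x 30 mm, bystander.
- offcut: Offcut of aluminium profile 130 x 40 x 28 mm, bystander.

How it is judged:
By the outcome, as a careful person would: the job done as asked, in the order asked, and still so for the second after the job is handed in, while the arm keeps its last pose, push and grip.
It also fails if it takes over 61 s, if anything falls off the work surface, if the arm or the gripper's body presses on something with over 40 N, if the wrist force passes 120 N, or if a joint passes its speed limit or range.

## Working session

There is one attempt and no reset: what is moved stays moved. The work goes in short steps, Python scripts to look and compute and a shell command to move; the robot and the scene stay as the last step left them, time stands still between calls to the robot, and variables do not carry over. Pictures are saved under pics/ and viewed, at most 10 in all, crops included, and the job is handed in when it is done.

```bash
mkdir -p pics
cat > h.py <<'E'
import numpy as np,cv2
from plant import status,optics,job
from scipy.spatial.transform import Rotation as Ro
def snap(n):
    s=optics.snapshot(n); s['f']=240/np.tan(np.radians(s['fovy']/2)); return s
def cloud(s):
    z=s['z_map']; v,u=np.mgrid[:480,:640]
    c=np.stack([(u-s['cx'])/s['f']*z,(v-s['cy'])/s['f']*z,z],-1)
    P=(c-s['t'])@s['R']; P[z==0]=np.nan; return P
def save(s,n): cv2.imwrite('pics/'+n+'.png',s['frame'][:,:,::-1])
def proj(s,X):
    c=s['R']@np.array(X)+s['t']; return c[:2]/c[2]*s['f']+[s['cx'],s['cy']]
def tool():
    o=status.get_obs(); return np.array(o['tool_pos']),Ro.from_euler('xyz',o['orientation'],degrees=True).as_matrix(),o
E
python3 - <<'E'
from h import *
for n in('side','top'):
    s=snap(n); save(s,n+'0'); print(n,s['fovy'],s['cx'],s['cy'],s['R'].round(3).tolist(),s['t'], -s['R'].T@s['t'])
    np.savez('pics/'+n+'0.npz',**s)
print(status.get_obs())
E
```

```text
side 46.32234431362464 319.75258907994953 241.74641656260698 [[-1.0, -0.028, 0.002], [-0.017, 0.538, -0.843], [0.023, -0.842, -0.538]] [0.56724959 0.09461164 1.38275484] [0.53675686 1.13015862 0.82302367]
top 50.867853875881295 315.37958687424657 241.44303793961967 [[-0.002, -1.0, 0.01], [-0.987, -0.0, -0.163], [0.163, -0.01, -0.987]] [-0.00301482  0.55658581  1.28228797] [0.34059251 0.01018018 1.35571103]
{'clock': 0.1, 'joint_pos': array([ 8.87585543e+01,  2.05881538e+01,  6.37573665e-01, -1.57795032e-02,
       -7.01345298e+01, -1.65090483e+01]), 'qvel': array([-0.07811868, -0.11367013,  0.18291366,  0.1296489 ,  0.03886634,
        0.06123075]), 'tau': array([-1.46288930e-03, -5.84162557e+01,  2.93752581e+01,  7.01554567e+00,
        1.02061545e-02, -4.42199075e-05]), 'tool_pos': array([0.20567022, 0.64244946, 0.22880222]), 'orientation': array([ 1.79914183e+02, -9.96453540e-03, -1.77558596e+01]), 'force': array([ 0.0853793 , -0.71768999,  0.0112163 ]), 'moment': array([ 0.04908769, -0.02827145,  0.05102981]), 'gripper_force': 0.0, 'opening': 0.08765514441776402}
```

View pics/top0.png

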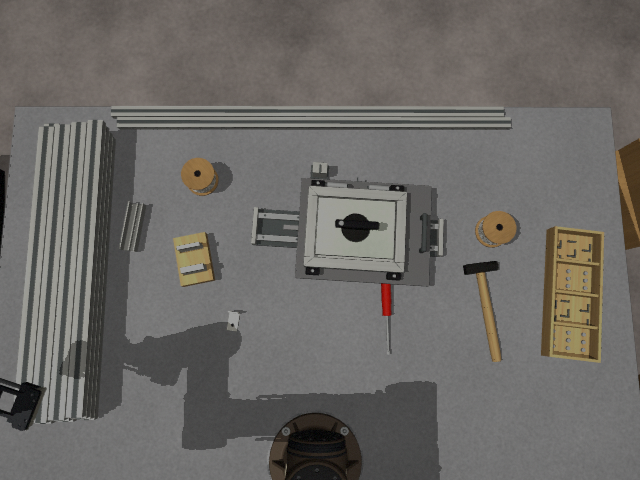

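View pics/side0.png

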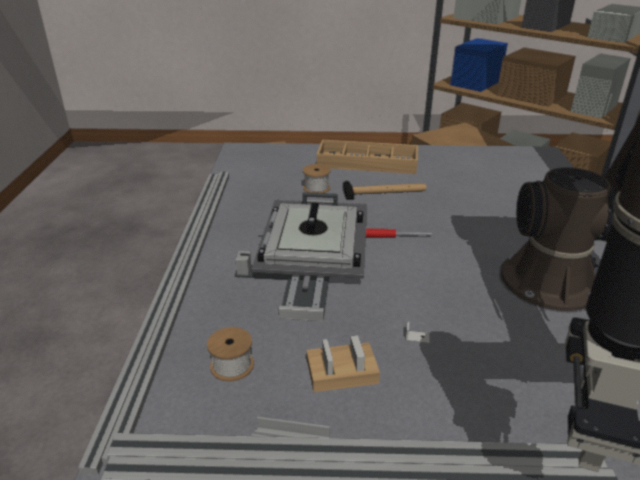

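The top view shows the carrier around (365,235), the index post at (320,170), the handle at (425,233), the lifter at (357,225) and the rack at (193,259). The side view shows two packers in the rack, at (328,357) and (357,353). Next I zoom in on these.

Run:
```python
from h import *
t=dict(np.load('pics/top0.npz')); s=dict(np.load('pics/side0.npz'))
A=cv2.resize(t['frame'][150:300,285:455],None,fx=4,fy=4,interpolation=cv2.INTER_CUBIC)
cv2.imwrite('pics/a.png',A[:,:,::-1])
B=cv2.resize(t['frame'][225:295,165:225],None,fx=6,fy=6); C=cv2.resize(s['frame'][325:395,300:385],None,fx=5,fy=6)
cv2.imwrite('pics/b.png',np.hstack([B,C])[:,:,::-1])
P=cloud(t);Q=cloud(s)
for n,(u,v) in dict(post=(320,168),handle=(425,233),lift=(357,225),pk1=(189,245),pk2=(192,268),plate=(425,200),frame=(320,260),panel=(330,250),bench=(270,300),rack=(185,257)).items(): print(n,P[v,u].round(4))
for n,(u,v) in dict(lift=(314,212),pk1=(327,343),pk2=(356,341),handle=(320,197)).items(): print('side',n,Q[v,u].round(4))
```

```text
post [ 0.7536 -0.0159  0.057 ]
handle [ 0.5716 -0.2836  0.0875]
lift [ 0.5844 -0.1059  0.1278]
pk1 [0.5449 0.3246 0.0595]
pk2 [0.484  0.3125 0.0678]
plate [ 0.6699 -0.2976  0.0417]
frame [ 0.5037 -0.0148  0.0747]
panel [ 0.5287 -0.0404  0.0803]
bench [0.4056 0.1173 0.0023]
rack [0.5178 0.3416 0.0277]
side lift [ 0.5849 -0.0976  0.127 ]
side pk1 [0.5445 0.3118 0.0654]
side pk2 [0.4876 0.3038 0.0649]
side handle [ 0.5787 -0.422  -0.0027]
```

View pics/a.png

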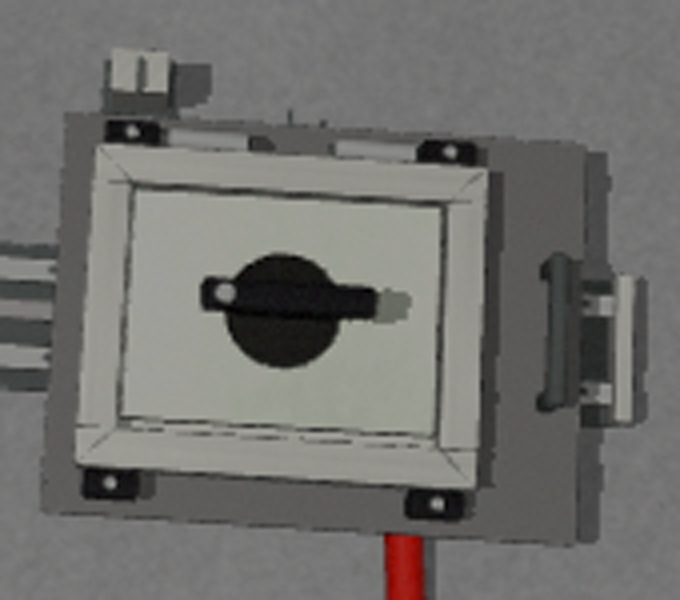

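View pics/b.png

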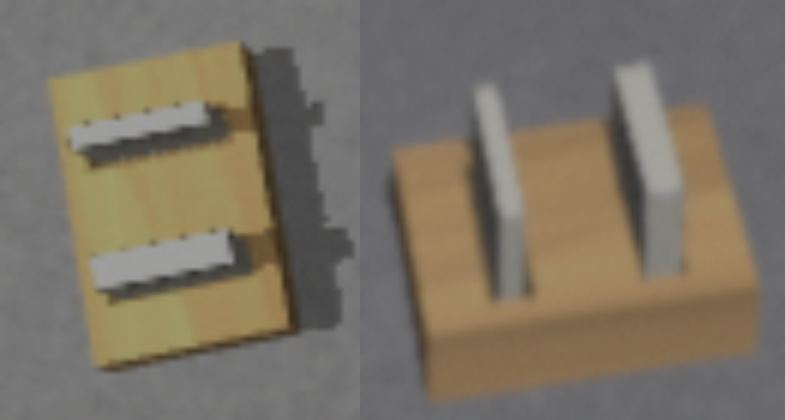

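In crop a (x4), the blade line on the post is at about (143,85), the pointer at about (290,113), the frame corners at (97,145), (488,170), (475,488) and (77,465), and the handle from (558,258) to (548,405). In crop b the thin packer is the upper one (far side, from (70,138) to (208,115)) and the thick one is the near one.

```bash
cat >> h.py <<'E'
def ray(s,u,v,z):
    d=s['R'].T@np.array([(u-s['cx'])/s['f'],(v-s['cy'])/s['f'],1]); o=-s['R'].T@s['t']
    return o+d*(z-o[2])/d[2]
def tri(s1,p1,s2,p2):
    A=[];b=[]
    for s,p in((s1,p1),(s2,p2)):
        d=s['R'].T@np.array([(p[0]-s['cx'])/s['f'],(p[1]-s['cy'])/s['f'],1]);d/=np.linalg.norm(d);M=np.eye(3)-np.outer(d,d)
        A.append(M);b.append(M@(-s['R'].T@s['t']))
    return np.linalg.lstsq(np.vstack(A),np.hstack(b),rcond=None)[0]
E
python3 - <<'E'
from h import *
t=dict(np.load('pics/top0.npz')); s=dict(np.load('pics/side0.npz'))
a=lambda x,y,z:ray(t,285+(x-1.5)/4,150+(y-1.5)/4,z).round(4)
b=lambda x,y,z:ray(t,165+(x-2.5)/6,225+(y-2.5)/6,z).round(4)
fr=[a(97,145,.074),a(488,170,.074),a(475,488,.074),a(77,465,.074)]
print('frame',fr,np.mean(fr,0));
for i,j in((0,1),(3,2),(3,0),(2,1)):
    d=fr[i]-fr[j]; print(np.linalg.norm(d),np.degrees(np.arctan2(d[1],d[0])))
pn=[a(133,188,.078),a(443,207,.078),a(435,436,.078),a(120,417,.078)];print('panel',pn,np.mean(pn,0))
print('post',a(143,85,.057),a(143,85,.046),'pointer',a(290,113,.046),a(290,121,.046))
print('handle',a(560,258,.08),a(549,405,.08))
print('lift',a(204,294,.13),a(376,303,.13))
print('tri lifter end', tri(t,(285+204/4,150+294/4),s,(311,225)))
# packer thin: top corners
pk=[b(70,130,.065),b(205,101,.065),b(210,122,.065),b(76,152,.065)];print('pk',pk,np.mean(pk,0))
c=lambda x,y:(300+(x-360)/5,325+y/6)
print('tri pk', tri(t,(165+138/6,225+126/6),s,c(498,148)), tri(t,(165+163/6,225+262/6),s,c(648,128)))
rk=[b(50,78,.03),b(243,42,.03),b(298,330,.03),b(100,370,.03)];print('rack',rk,np.mean(rk,0))
Q=cloud(s)
P=cloud(t)
for nm,C in(('t',P),('s',Q)):
    m=(abs(C[...,0]-.545)<.02)&(abs(C[...,1]-.32)<.04)&(C[...,2]>.05);print(nm,m.sum(),np.nanmedian(C[m],0),np.percentile(C[m],[10,90],axis=0).round(3).tolist())
E
```

```text
frame [array([0.6995, 0.0137, 0.074 ]), array([ 0.683 , -0.2425,  0.074 ]), array([ 0.4738, -0.2277,  0.074 ]), array([0.4887, 0.0264, 0.074 ])] [ 0.58625  -0.107525  0.074   ]
0.2567307733794295 86.31507983275614
0.2545364806859716 86.64411392778739
0.21118221989552055 176.55228686051638
0.209722864752511 175.95331226656435
panel [array([ 0.6695, -0.0097,  0.078 ]), array([ 0.657 , -0.2116,  0.078 ]), array([ 0.5068, -0.2023,  0.078 ]), array([ 0.519 , -0.0011,  0.078 ])] [ 0.588075 -0.106175  0.078   ]
post [ 0.7457 -0.0169  0.057 ] [ 0.7491 -0.0171  0.046 ] pointer [ 0.7297 -0.1159  0.046 ] [ 0.7242 -0.1158  0.046 ]
handle [ 0.6227 -0.2862  0.08  ] [ 0.5265 -0.2756  0.08  ]
lift [ 0.5887 -0.0528  0.13  ] [ 0.583  -0.1593  0.13  ]
tri lifter end [ 0.59079609 -0.05447525  0.11464666]
pk [array([0.5408, 0.3559, 0.065 ]), array([0.5534, 0.2984, 0.065 ]), array([0.5442, 0.296 , 0.065 ]), array([0.5312, 0.3529, 0.065 ])] [0.5424 0.3258 0.065 ]
tri pk [0.54251953 0.32646857 0.06162592] [0.48388715 0.31378451 0.06009439]
rack [array([0.5695, 0.3751, 0.03  ]), array([0.5857, 0.2904, 0.03  ]), array([0.4577, 0.262 , 0.03  ]), array([0.4403, 0.3477, 0.03  ])] [0.5133 0.3188 0.03  ]
t 119 [0.54202691 0.32516875 0.06387342] [[0.536, 0.301, 0.055], [0.549, 0.349, 0.068]]
s 176 [0.54419066 0.33492211 0.06366713] [[0.537, 0.305, 0.053], [0.551, 0.357, 0.066]]
```

```bash
cat >> h.py <<'E'
def go(x,y,z,yaw):
    p,R,o=tool(); d=R.T@(np.array([x,y,z])-p); y0=o['orientation'][2]
    print('shift',d.round(4),'turn',round((y0-yaw+180)%360-180,2),'q6',o['joint_pos'][5].round(1),'F',np.round(o['force'],1))
E
python3 -c "
from h import *
go(.5745,-.281,.18,-3.6)"
```

```text
shift [0.6329 0.7669 0.0501] turn -14.16 q6 -16.5 F [ 0.1 -0.7  0. ]
```

```bash
echo '0.633 0.767 0 -14 0.04;0.633 0.767 0 -14 0.04;0.633 0.767 0 -14 0.04;0.633 0.767 0 -14 0.04;0.633 0.767 0 -14 0.04;0.633 0.767 0 -14 0.04;0.633 0.767 0 -14 0.04;0.633 0.767 0 -14 0.04' | python3 -m pendant; python3 -c "
from h import *
go(.5745,-.281,.18,-3.6)"
```

```text
clock: 1.1
tool_pos: [0.3915, 0.1766, 0.2298]
orientation: [-180.0, -0.0, -3.7]
force: [1.2, 0.3, -0.2]
opening: 0.0399
gripper_force: 0.0
shift [0.2122 0.4448 0.0496] turn -0.11 q6 35.5 F [ 1.2  0.3 -0.2]
```

```bash
echo '0.212 0.445 0 0 0.04;0.212 0.445 0 0 0.04;0.212 0.445 0 0 0.04;0.212 0.445 0 0 0.04;0.212 0.445 0 0 0.04;0.212 0.445 0 0 0.04;0.212 0.445 0 0 0.04;0.212 0.445 0.06 0 0.04' | python3 -m pendant; python3 -c "
from h import *
go(.5745,-.281,.087,-3.6)"
```

```text
clock: 2.1
tool_pos: [0.5718, -0.2707, 0.1861]
orientation: [179.9, -0.4, -3.8]
force: [0.7, 0.8, -1.1]
opening: 0.0402
gripper_force: 0.0
shift [0.0028 0.0099 0.0991] turn -0.2 q6 93.8 F [ 0.7  0.8 -1.1]
```

```bash
echo '0 0 0.01 0 0.04;0 0 0.01 0 0.04' | python3 -m pendant
python3 - <<'E'
from h import *
go(.5745,-.281,.087,-3.6)
s=snap('top');save(s,'top1');P=cloud(s)
s2=snap('side');A=s2['frame'][150:290,220:380]; cv2.imwrite('pics/c.png',np.vstack([cv2.resize(s['frame'][170:290,300:460],None,fx=3.5,fy=2.5),cv2.resize(A,(560,300))])[:,:,::-1])
E
```

```text
clock: 2.35
tool_pos: [0.5681, -0.2672, 0.1726]
orientation: [-180.0, 0.2, -3.8]
force: [-0.2, 0.3, 2.1]
opening: 0.0398
gripper_force: 0.0
shift [0.0076 0.0134 0.0855] turn -0.18 q6 93.6 F [-0.2  0.3  2.1]
```

View pics/c.png

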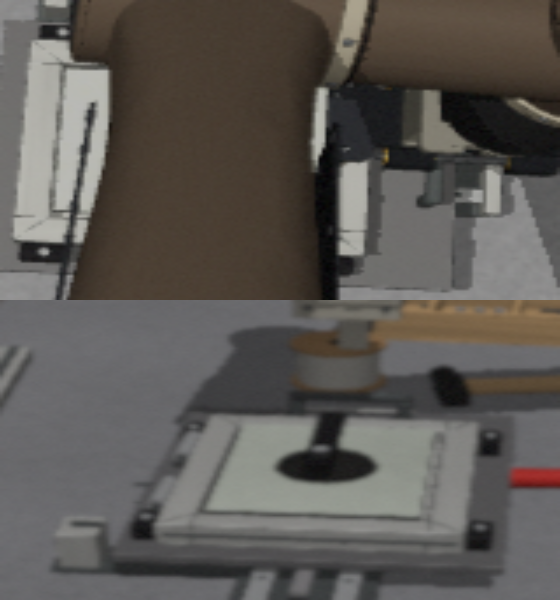

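The picture shows the arm over the carrier; the side view keeps the post (blade near (100,522)), the pointer (140,485) and the lifter visible. I go down on the handle.

```bash
echo '0.007 0.013 0 0 0.04;0.007 0.013 0.04 0 0.04;0.007 0.013 0.085 0 0.04;0.007 0.013 0.085 0 0.04;0.007 0.013 0.085 0 0.0;0.007 0.013 0.085 0 0.0;0.007 0.013 0.085 0 0.0;0.007 0.013 0.085 0 0.0' | python3 -m pendant
```

```text
clock: 3.45
tool_pos: [0.5754, -0.2808, 0.0896]
orientation: [180.0, -0.1, -3.7]
force: [0.6, -0.3, 0.5]
opening: 0.0053
gripper_force: 0.0
```

Run:
```python
from h import *
s=snap('side');print(proj(s,[.5745,-.281,.08]),proj(s,[.6245,-.281,.08]),proj(s,[.5245,-.281,.08]),proj(s,tool()[0]-[0,0,.025]))
t=snap('top');print(proj(t,[.5745,-.281,.08]))
cv2.imwrite('pics/d.png',np.vstack([cv2.resize(s['frame'][150:290,220:380],(560,300)),cv2.resize(t['frame'][170:290,300:460],(560,300))])[:,:,::-1])
print(status.get_obs()['opening'],status.get_obs()['gripper_force'])
```

```text
[320.14383467 194.59371606] [302.51784875 194.33246209] [337.79537668 194.85534883] [319.82273708 199.46470541]
[423.29112549 232.42090593]
0.0015235243118917597 1.6149655357003212
```

View pics/d.png

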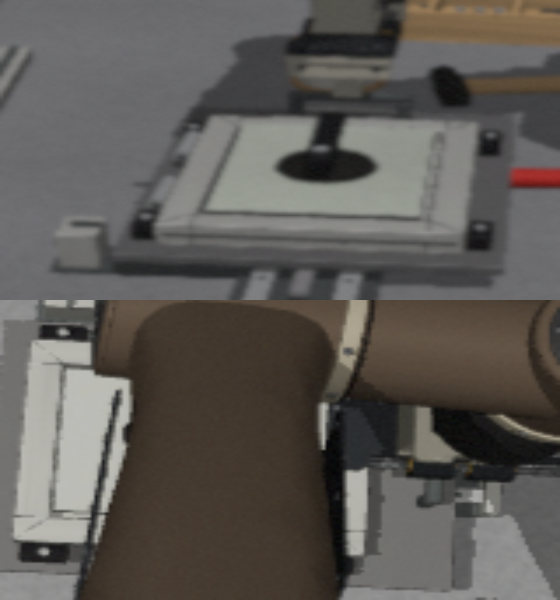

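Crop d shows the gripper over the handle, but the fingers have closed with no bar between them. I check the handle's true place from the depth data.

Run:
```python
from h import *
for n in('top0','side0'):
    s=dict(np.load(f'pics/{n}.npz'));C=cloud(s)
    m=(abs(C[...,0]-.575)<.07)&(C[...,1]>-.36)&(C[...,1]<-.245)&(C[...,2]>.052)&(C[...,2]<.12)
    v,u=np.where(m);p=C[m]; print(n,len(p),u.min(),u.max(),v.min(),v.max())
    for z0 in np.arange(.05,.1,.006):
        k=(p[:,2]>z0)&(p[:,2]<z0+.006)
        if k.sum():print(round(z0,3),k.sum(),p[k].min(0).round(3),p[k].max(0).round(3),np.median(p[k],0).round(3))
s=dict(np.load('pics/side0.npz'));print(s['frame'][185:212,320].sum(1),s['frame'][185:212,310].sum(1));print(s['z_map'][185:212,310].round(3))
```

```text
top0 228 411 429 210 259
0.05 20 [ 0.509 -0.304  0.052] [ 0.64  -0.254  0.055] [ 0.554 -0.273  0.053]
0.056 9 [ 0.526 -0.281  0.056] [ 0.623 -0.273  0.061] [ 0.532 -0.278  0.058]
0.062 3 [ 0.526 -0.282  0.063] [ 0.615 -0.274  0.066] [ 0.533 -0.28   0.066]
0.068 9 [ 0.527 -0.282  0.068] [ 0.625 -0.273  0.073] [ 0.536 -0.275  0.07 ]
0.074 14 [ 0.526 -0.29   0.075] [ 0.618 -0.274  0.08 ] [ 0.561 -0.278  0.079]
0.08 98 [ 0.526 -0.288  0.08 ] [ 0.625 -0.275  0.086] [ 0.581 -0.281  0.084]
0.086 73 [ 0.527 -0.288  0.086] [ 0.621 -0.274  0.091] [ 0.569 -0.282  0.088]
0.092 2 [ 0.566 -0.283  0.093] [ 0.599 -0.28   0.093] [ 0.582 -0.282  0.093]
side0 225 302 336 192 205
0.05 10 [ 0.529 -0.281  0.052] [ 0.626 -0.271  0.056] [ 0.616 -0.278  0.054]
0.056 14 [ 0.529 -0.284  0.056] [ 0.624 -0.27   0.061] [ 0.576 -0.277  0.058]
0.062 20 [ 0.529 -0.284  0.062] [ 0.626 -0.27   0.068] [ 0.616 -0.276  0.065]
0.068 18 [ 0.529 -0.284  0.068] [ 0.626 -0.267  0.074] [ 0.613 -0.277  0.072]
0.074 51 [ 0.529 -0.283  0.074] [ 0.626 -0.27   0.08 ] [ 0.572 -0.277  0.078]
0.08 84 [ 0.53  -0.291  0.08 ] [ 0.626 -0.267  0.086] [ 0.582 -0.277  0.083]
0.086 28 [ 0.53  -0.283  0.086] [ 0.623 -0.268  0.09 ] [ 0.573 -0.277  0.087]
[372 381 380 376 377 360 307 256 229 204 183 173 237 297 324 350 333 252
 223 266 350 390 396 411 428 438 432] [327 330 339 327 324 309 286 242 210 188 168 194 275 315 326 347 293 208
 203 235 267 272 260 241 221 188 164]
[1.762 1.762 1.769 1.775 1.778 1.773 1.771 1.587 1.585 1.579 1.586 1.59
 1.747 1.741 1.737 1.664 1.629 1.622 1.611 1.609 1.543 1.447 1.441 1.434
 1.434 1.42  1.415]
```

Run:
```python
from h import *
p,R,o=tool();print(p,o['opening'],o['gripper_force'],o['force'])
s=snap('side');C=cloud(s)
m=(abs(C[...,0]-.575)<.07)&(C[...,1]>-.40)&(C[...,1]<-.245)&(C[...,2]>.052)&(C[...,2]<.2)
q=C[m]
for z0 in np.arange(.05,.17,.01):
    k=(q[:,2]>z0)&(q[:,2]<z0+.01)
    if k.sum():print(round(z0,3),k.sum(),q[k].min(0).round(3),q[k].max(0).round(3),np.median(q[k],0).round(3))
cv2.imwrite('pics/e.png',cv2.resize(s['frame'][160:225,280:360],None,fx=9,fy=9,interpolation=cv2.INTER_CUBIC)[:,:,::-1])
```

```text
[ 0.57545959 -0.28087886  0.08948007] 0.0015235243118917597 1.6149655357003212 [0.30982649 0.64952922 2.70833887]
0.05 20 [ 0.529 -0.284  0.052] [ 0.626 -0.27   0.06 ] [ 0.576 -0.277  0.056]
0.06 30 [ 0.529 -0.287  0.06 ] [ 0.626 -0.269  0.07 ] [ 0.615 -0.278  0.065]
0.07 54 [ 0.529 -0.287  0.07 ] [ 0.626 -0.272  0.08 ] [ 0.588 -0.278  0.076]
0.08 106 [ 0.53  -0.287  0.08 ] [ 0.626 -0.263  0.09 ] [ 0.567 -0.277  0.084]
0.09 28 [ 0.567 -0.285  0.09 ] [ 0.589 -0.256  0.1  ] [ 0.577 -0.265  0.094]
0.1 29 [ 0.566 -0.284  0.101] [ 0.588 -0.255  0.11 ] [ 0.577 -0.265  0.104]
0.11 16 [ 0.569 -0.27   0.111] [ 0.588 -0.259  0.118] [ 0.58  -0.263  0.113]
0.15 10 [ 0.534 -0.365  0.154] [ 0.609 -0.245  0.16 ] [ 0.537 -0.357  0.158]
0.16 30 [ 0.534 -0.372  0.16 ] [ 0.609 -0.246  0.17 ] [ 0.541 -0.357  0.166]
```

View pics/e.png

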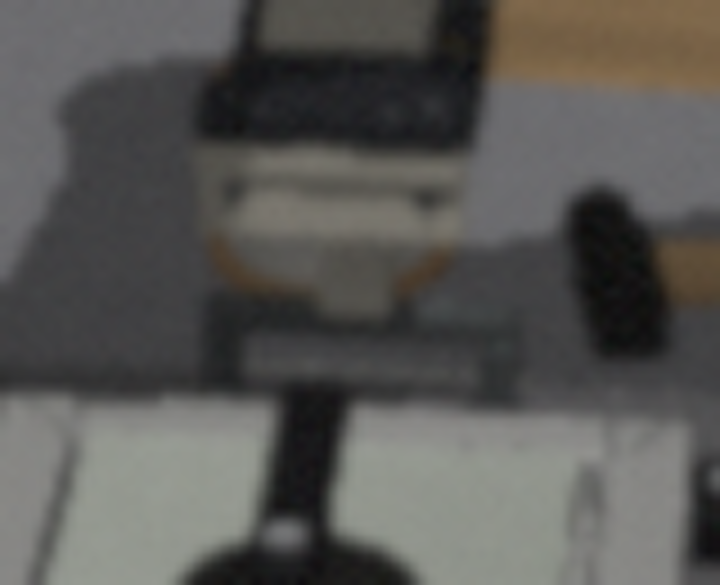

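The picture shows the finger tips ending at about z=0.09, just above the bar. So the true tips stand about 24 mm higher than the text's offset gives, with the reported z being roughly the tip height. I open, go lower and grip again.

```bash
echo '0 0 -0.004 0 0.04;0 0 -0.004 0 0.04;0 0 0.005 0 0.04;0 0 0.015 0 0.04;0 0 0.023 0 0.04;0 0 0.023 0 0;0 0 0.023 0 0;0 0 0.023 0 0' | python3 -m pendant
```

```text
clock: 4.6
tool_pos: [0.5754, -0.2808, 0.0661]
orientation: [180.0, -0.0, -3.7]
force: [-0.2, -0.8, 0.1]
opening: 0.0155
gripper_force: 0.0
```

```bash
echo '0 0 0 0 0;0 -0.01 0 0 0;0 -0.03 0 0 0;0 -0.05 0 0 0;0 -0.07 0 0 0;0 -0.085 0 0 0;0 -0.094 0 0 0;0 -0.094 0 0 0' | python3 -m pendant
```

```text
clock: 5.6
tool_pos: [0.5816, -0.1855, 0.0661]
orientation: [-180.0, -0.0, -3.7]
force: [-0.2, 1.8, 5.8]
opening: 0.0114
gripper_force: 30.0
```

```bash
for i in 1; do echo '0 -0.002 0 0 0' | python3 -m pendant; echo '0 -0.0015 0 0 0' | python3 -m pendant;echo '0 -0.0015 0 0 0' | python3 -m pendant;echo '0 -0.001 0 0 0' | python3 -m pendant;echo '0 -0.001 0 0 0' | python3 -m pendant; done | grep -E 'tool_pos|force: \['
python3 - <<'E'
from h import *
s=snap('side');t=snap('top');C=cloud(s)
cv2.imwrite('pics/f.png',np.vstack([cv2.resize(s['frame'][235:285,215:295],(640,300),interpolation=cv2.INTER_CUBIC),cv2.resize(t['frame'][150:200,290:370],(640,300),interpolation=cv2.INTER_CUBIC)])[:,:,::-1])
E
```

```text
tool_pos: [0.5817, -0.1846, 0.0661]
force: [0.1, -2.1, 4.8]
tool_pos: [0.5817, -0.1834, 0.0661]
force: [-0.8, -0.5, 6.2]
tool_pos: [0.5818, -0.1818, 0.0661]
force: [-0.5, 1.0, 5.8]
tool_pos: [0.5819, -0.1806, 0.0661]
force: [-0.8, 2.5, 6.3]
tool_pos: [0.582, -0.1795, 0.0661]
force: [-1.0, 1.9, 6.2]
```

View pics/f.png

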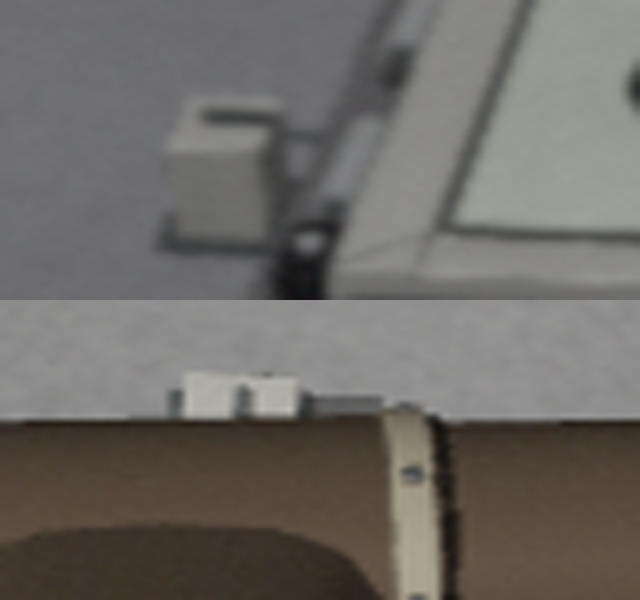

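The side crop shows the blade line on the post, from (200,115) to (275,122), continuing into the pointer at about (290–325,133). They are nearly level, and the force is turning into a pull. I go on in half-millimetre steps.

```bash
(echo '0 -0.0005 0 0 0;0 -0.0005 0 0 0' | python3 -m pendant; echo '0 -0.001 0 0 0;0 -0.001 0 0 0' | python3 -m pendant;echo '0 -0.001 0 0 0;0 -0.001 0 0 0' | python3 -m pendant) | grep -E 'tool_pos|force: \['
```

```text
tool_pos: [0.582, -0.1792, 0.0661]
force: [-0.9, 0.8, 6.1]
tool_pos: [0.582, -0.1787, 0.0661]
force: [0.0, -2.9, 6.0]
tool_pos: [0.5821, -0.1782, 0.0661]
force: [-0.2, -5.4, 4.6]
```

```bash
echo '0 0.001 0 0 0;0 0.001 0 0 0.04;0 0.001 0 0 0.04;0 0.001 -0.03 0 0.04;0 0.001 -0.09 0 0.04;0 0.06 -0.13 0 0.04;0 0.12 -0.13 0 0.04;0 0.12 -0.13 0 0.06' | python3 -m pendant
python3 - <<'E'
from h import *
p,R,o=tool();print(o['joint_pos'].round(1),p)
for n in('side','top'):
    s=snap(n);save(s,n+'2');np.savez('pics/'+n+'2.npz',**s)
s=dict(np.load('pics/side2.npz'));t=dict(np.load('pics/top2.npz'))
cv2.imwrite('pics/g.png',np.vstack([cv2.resize(s['frame'][175:275,230:360],(780,300),interpolation=cv2.INTER_CUBIC),cv2.resize(t['frame'][160:290,260:429],(390,300),interpolation=cv2.INTER_CUBIC).repeat(2,1)])[:,:,::-1])
E
```

```text
clock: 8.07
tool_pos: [0.5733, -0.3002, 0.1957]
orientation: [-180.0, -0.0, -4.0]
force: [0.3, -0.2, -0.2]
opening: 0.0451
gripper_force: 0.0
[-10.4  19.2  -5.8  -0.  -65.   96.4] [ 0.57330182 -0.30015187  0.19572962]
```

View pics/g.png

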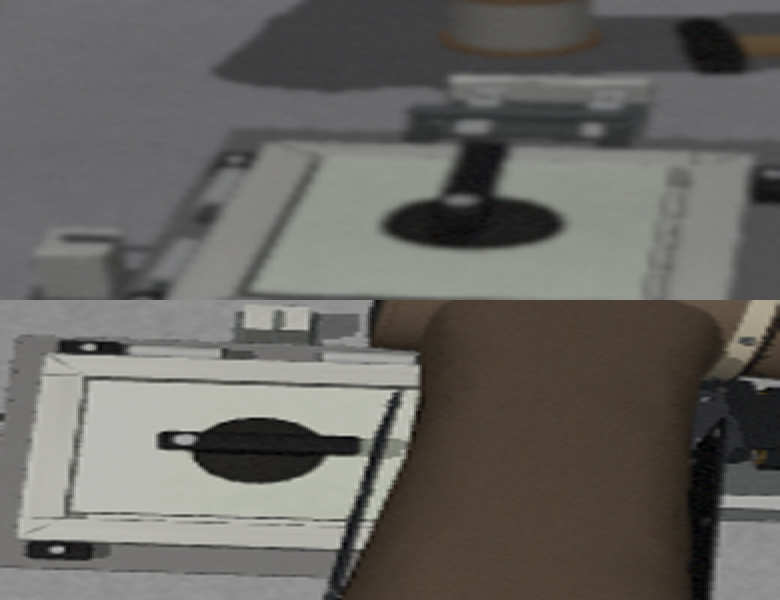

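The carrier sits at the station: the pointer and blade line are level at (130,247) in the side crop, and in the top crop the lifter bar runs from (160,440) to (358,446). Now I take the lifter position from depth.

Run:
```python
from h import *
s=dict(np.load('pics/side2.npz'));t=dict(np.load('pics/top2.npz'))
for z in(.118,.126):print(ray(t,294.7,220.7,z),ray(t,337.6,223.3,z))
for n,d in(('s',s),('t',t)):
    C=cloud(d);m=(abs(C[...,0]-.594)<.03)&(abs(C[...,1]+.004)<.075)&(C[...,2]>.108)&(C[...,2]<.14)
    q=C[m];print(n,len(q),np.percentile(q,[3,50,97],axis=0).round(4).tolist())
    c,_,a=cv2.minAreaRect((q[:,:2]*1000).astype(np.float32));print(c,_,a)
# top view frame edges: corners visible left: 
f=lambda x,y,z:ray(t,260+x/4.615,160+(y-300)/2.308,z).round(4)
print('frame TL',f(47,355,.074),'BL',f(20,538,.074))
print('panel edges x at mid: ',f(240,381,.078),f(220,518,.078))
go(.5935,-.0045,.16,86.4);go(.5935,-.0045,.16,-93.6)
```

```text
[0.59723064 0.04900701 0.118     ] [ 0.59065538 -0.05831133  0.118     ]
[0.59557185 0.04875605 0.126     ] [ 0.58903909 -0.05786864  0.126     ]
s 248 [[0.5848, -0.0499, 0.1145], [0.5955, 0.0128, 0.1249], [0.6068, 0.0537, 0.128]]
(595.8471069335938, 1.0478019714355469) (113.4525375366211, 20.11427116394043) 86.98615264892578
t 367 [[0.5831, -0.0539, 0.1171], [0.593, -0.0042, 0.1251], [0.6049, 0.048, 0.1298]]
(594.2655029296875, -3.177886962890625) (108.32406616210938, 21.668228149414062) 85.33645629882812
frame TL [0.7049 0.1151 0.074 ] BL [0.4958 0.1273 0.074 ]
panel edges x at mid:  [0.6736 0.0055 0.078 ] [0.5175 0.0167 0.078 ]
shift [ 0.0004 -0.2939  0.0351] turn -90.27 q6 96.3 F [ 0.4  0.9 -0.5]
shift [ 0.0004 -0.2939  0.0351] turn 89.73 q6 96.3 F [ 0.4  0.9 -0.5]
```

```bash
echo '0 -0.06 0 10 0.06;0 -0.12 0 20 0.06;0 -0.18 0 30 0.06;0 -0.24 0 40 0.06;0 -0.295 0 50 0.06;0 -0.295 0 60 0.06;0 -0.295 0 70 0.06;0 -0.295 0 80 0.06' | python3 -m pendant ; echo '0 0 0 10 0.06;0 0 0 10 0.06' | python3 -m pendant; python3 -c "
from h import *
go(.5942,-.0035,.10,-93.6)"
```

```text
clock: 9.18
tool_pos: [0.5925, -0.0009, 0.1951]
orientation: [179.9, 0.0, -83.9]
force: [-0.9, 0.7, -0.7]
opening: 0.06
gripper_force: 0.0
clock: 9.43
tool_pos: [0.5927, -0.0016, 0.1953]
orientation: [179.9, -0.0, -93.6]
force: [-0.9, -0.4, -0.7]
opening: 0.0602
gripper_force: 0.0
shift [ 0.0018 -0.0017  0.0953] turn 0.0 q6 -22.3 F [-0.9 -0.4 -0.7]
```

```bash
echo '0.002 -0.0015 0.04 0 0.06;0.002 -0.0015 0.08 0 0.06;0.002 -0.0015 0.094 0 0.06;0.002 -0.0015 0.094 0 0.06' | python3 -m pendant
python3 - <<'E'
from h import *
s=snap('side');C=cloud(s)
# lowest finger points: compare to tip height
m=(abs(C[...,0]-.594)<.07)&(abs(C[...,1]+.002)<.03)&(C[...,2]>.09)&(C[...,2]<.17)&((abs(C[...,0]-.594)>.02))
q=C[m]
for a in(-1,1):
    k=q[np.sign(q[:,0]-.594)==a];print(a,len(k),np.percentile(k,[2,50,98],axis=0).round(3).tolist())
E
```

```text
clock: 9.93
tool_pos: [0.5944, -0.0047, 0.1013]
orientation: [179.9, -0.0, -93.6]
force: [0.5, -0.2, 0.8]
opening: 0.0603
gripper_force: 0.0
-1 134 [[0.547, -0.003, 0.103], [0.557, 0.009, 0.13], [0.565, 0.013, 0.151]]
1 178 [[0.626, -0.018, 0.101], [0.634, 0.002, 0.131], [0.647, 0.008, 0.166]]
```

```bash
echo '0 0 0 0 0;0 0 0 0 0;0 0 0 0 0;0 0 0 0 0;0 0 0 0 0;0 0 0 0 0' | python3 -m pendant
```

```text
clock: 10.72
tool_pos: [0.5945, -0.0049, 0.1017]
orientation: [180.0, -0.0, -93.7]
force: [-1.4, 0.4, 0.3]
opening: 0.0197
gripper_force: 30.0
```

```bash
(echo '0 -0.002 0 0 0;0 -0.004 0 0 0' | python3 -m pendant; echo '0 -0.001 0 0 0;0 -0.001 0 0 0' | python3 -m pendant;echo '0 -0.001 0 0 0;0 -0.001 0 0 0' | python3 -m pendant) | grep -E 'tool_pos|force: \['
```

```text
tool_pos: [0.5982, -0.0053, 0.1016]
force: [-2.9, 0.8, 0.6]
tool_pos: [0.5996, -0.0053, 0.1016]
force: [-3.1, -0.6, 0.6]
tool_pos: [0.6, -0.0053, 0.1016]
force: [-3.7, -0.0, 1.9]
```

```bash
(echo '0 -0.001 0 0 0;0 -0.001 0 0 0' | python3 -m pendant; echo '0 -0.001 0 0 0;0 -0.001 0 0 0' | python3 -m pendant;echo '0 -0.001 0 0 0;0 -0.001 0 0 0' | python3 -m pendant;echo '0 -0.001 0 0 0;0 -0.001 0 0 0' | python3 -m pendant) | grep -E 'tool_pos|force: \['
```

```text
tool_pos: [0.6, -0.0055, 0.1015]
force: [-8.3, 1.6, 4.9]
tool_pos: [0.6, -0.0055, 0.1014]
force: [-12.1, 2.7, 7.7]
tool_pos: [0.6001, -0.0057, 0.1014]
force: [-15.9, 4.1, 9.6]
tool_pos: [0.6001, -0.0058, 0.1013]
force: [-18.9, 4.4, 13.3]
```

```bash
echo '0 0.002 0 0 0;0 0.0038 0 0 0;0 0.0038 0 0 0' | python3 -m pendant;  echo '0 0 0 0 0.05;0 0 0 0 0.05;0 0 -0.03 0 0.05;0 0 -0.07 0 0.05' | python3 -m pendant
python3 - <<'E'
from h import *
go(.5424,.326,.14,0)
E
```

```text
clock: 12.85
tool_pos: [0.6, -0.0054, 0.1015]
orientation: [179.9, -0.0, -93.8]
force: [-6.1, 0.7, 1.8]
opening: 0.0198
gripper_force: 30.0
clock: 13.35
tool_pos: [0.6011, -0.0053, 0.1718]
orientation: [180.0, -0.0, -93.7]
force: [0.4, 0.3, 0.3]
opening: 0.0487
gripper_force: 0.0
shift [-0.3268  0.0802  0.0318] turn -93.75 q6 -21.9 F [0.4 0.3 0.3]
```

```bash
echo '-0.06 0.01 0 0 0.036;-0.12 0.03 0 -5 0.036;-0.18 0.05 0 -10 0.036;-0.24 0.07 0 -15 0.036;-0.3 0.08 0 -15 0.036;-0.327 0.08 0 -15.2 0.036;-0.327 0.08 0.03 -15.2 0.036;-0.327 0.08 0.06 -15.2 0.036' | python3 -m pendant
python3 - <<'E'
from h import *
s=dict(np.load('pics/side0.npz'));C=cloud(s)
# panel gap from fresh top image
t=snap('top');np.savez('pics/top3.npz',**t)
s=snap('side');np.savez('pics/side3.npz',**s)
g=cv2.cvtColor(t['frame'],cv2.COLOR_RGB2GRAY)
for u in(290,310,330,350): print(u,g[236:264,u].tolist())
print([proj(t,[.5926-.0815*.998+dy*.063,-.0059+.0815*.063+dy,.074]).round(1).tolist() for dy in(-.08,0,.08)])
go(.5424,.326,.039,-78.5)
E
```

```text
clock: 14.35
tool_pos: [0.5431, 0.327, 0.1113]
orientation: [-179.9, 0.1, -78.5]
force: [0.1, 0.0, -0.5]
opening: 0.0358
gripper_force: 0.0
290 [118, 118, 118, 120, 119, 119, 126, 128, 170, 169, 169, 170, 169, 166, 76, 165, 162, 164, 162, 111, 163, 163, 164, 163, 167, 167, 166, 165]
310 [135, 168, 170, 169, 169, 168, 167, 167, 165, 165, 166, 167, 166, 168, 166, 130, 134, 163, 165, 165, 164, 164, 161, 163, 159, 162, 162, 163]
330 [165, 166, 166, 166, 167, 168, 167, 167, 167, 166, 167, 168, 167, 166, 165, 166, 166, 101, 163, 164, 166, 161, 139, 160, 162, 159, 158, 161]
350 [170, 169, 168, 168, 167, 168, 169, 168, 168, 168, 168, 168, 168, 169, 169, 167, 166, 164, 59, 164, 162, 166, 160, 108, 159, 159, 158, 157]
[[345.7, 259.0], [314.5, 257.1], [283.3, 255.2]]
shift [-0.0012 -0.0017  0.0694] turn -0.1 q6 -37.2 F [ 0.3 -0.4 -0. ]
```

```bash
echo '-0.001 -0.0015 0 0 0.036;-0.001 -0.0015 0.03 0 0.036;-0.001 -0.0015 0.06 0 0.036;-0.001 -0.0015 0.071 0 0.036;-0.001 -0.0015 0.071 0 0.036' | python3 -m pendant; echo '0 0 0 0 0;0 0 0 0 0;0 0 0 0 0;0 0 0 0 0' | python3 -m pendant
python3 - <<'E'
from h import *
t=dict(np.load('pics/top3.npz'))
for u,vp,vf in((290,250,255),(330,253,258),(350,254,259.2)):
    a=ray(t,u,vp+.3,.078);b=ray(t,u,vf-.3,.074);print(a.round(4),b.round(4),((a+b)/2).round(4))
E
```

```text
clock: 15.08
tool_pos: [0.5442, 0.3277, 0.0414]
orientation: [-180.0, 0.0, -78.5]
force: [0.2, -0.2, 1.2]
opening: 0.0357
gripper_force: 0.0
clock: 15.58
tool_pos: [0.544, 0.3277, 0.0414]
orientation: [-180.0, 0.0, -78.5]
force: [-1.4, 1.0, 3.8]
opening: 0.01
gripper_force: 30.0
[0.5283 0.0619 0.078 ] [0.5175 0.062  0.074 ] [0.5229 0.0619 0.076 ]
[ 0.5205 -0.0404  0.078 ] [ 0.5097 -0.0405  0.074 ] [ 0.5151 -0.0404  0.076 ]
[ 0.5179 -0.0915  0.078 ] [ 0.5066 -0.0917  0.074 ] [ 0.5123 -0.0916  0.076 ]
```

```bash
echo '0 0 -0.01 0 0;0 0 -0.03 0 0;0 0 -0.06 0 0;0 0 -0.1 0 0;0 0 -0.11 0 0' | python3 -m pendant
python3 - <<'E'
from h import *
print(tool()[2]['opening']);go(.5183,0,.145,-93.6)
E
```

```text
clock: 16.2
tool_pos: [0.5449, 0.3285, 0.1544]
orientation: [-179.8, 0.1, -78.5]
force: [0.8, 0.1, -0.6]
opening: 0.0097
gripper_force: 30.0
0.00965951662201381
shift [0.3166 0.0914 0.0082] turn 15.07 q6 -37.2 F [ 0.8  0.1 -0.6]
```

```bash
echo '0.05 0.015 0 3 0;0.1 0.03 0 6 0;0.15 0.045 0 9 0;0.2 0.06 0 12 0;0.25 0.075 0 15 0;0.3 0.087 0 15 0;0.317 0.091 0 15 0;0.317 0.091 0 15 0' | python3 -m pendant
python3 - <<'E'
from h import *
go(.5183,0,.1,-93.6)
s=snap('side');C=cloud(s);
m=(abs(C[...,0]-.518)<.04)&(abs(C[...,1])<.05)&(C[...,2]>.09)&(C[...,2]<.14);q=C[m];print(np.percentile(q,[2,50,98],axis=0).round(3).tolist())
cv2.imwrite('pics/h.png',cv2.resize(s['frame'][170:280,250:380],(780,600),interpolation=cv2.INTER_CUBIC)[:,:,::-1])
E
```

```text
clock: 17.2
tool_pos: [0.5172, -0.0022, 0.1507]
orientation: [180.0, 0.0, -93.7]
force: [0.4, -0.0, -1.3]
opening: 0.0099
gripper_force: 30.0
shift [-0.0023 -0.0009  0.0507] turn -0.07 q6 -25.2 F [ 0.4 -0.  -1.3]
[[0.515, 0.021, 0.12], [0.52, 0.028, 0.131], [0.525, 0.031, 0.14]]
```

```bash
echo '0 -0.001 0 0 0;0 -0.001 0.02 0 0;0 -0.001 0.04 0 0;0 -0.001 0.05 0 0' | python3 -m pendant; echo '0 0 0.004 0 0;0 0 0.006 0 0' | python3 -m pendant; echo '0 0 0.003 0 0;0 0 0.003 0 0' | python3 -m pendant
```

```text
clock: 17.75
tool_pos: [0.5181, -0.0004, 0.0997]
orientation: [179.9, -0.0, -93.5]
force: [-0.1, 1.0, -0.1]
opening: 0.0096
gripper_force: 30.0
clock: 18.0
tool_pos: [0.5188, -0.001, 0.095]
orientation: [-180.0, 0.0, -93.5]
force: [-0.2, 0.4, 0.3]
opening: 0.0102
gripper_force: 30.0
clock: 18.25
tool_pos: [0.5185, -0.0013, 0.0919]
orientation: [-180.0, 0.0, -93.6]
force: [-0.2, -0.4, 0.0]
opening: 0.0097
gripper_force: 30.0
```

```bash
(echo '0 0 0.003 0 0;0 0 0.004 0 0' | python3 -m pendant; echo '0 0 0.001 0 0;0 0 0.001 0 0' | python3 -m pendant; echo '0 0 0.001 0 0;0 0 0.001 0 0' | python3 -m pendant; echo '0 0 0.001 0 0;0 0 0.001 0 0' | python3 -m pendant)| grep -E 'tool_pos|force: \['
```

```text
tool_pos: [0.5184, -0.0014, 0.0876]
force: [-0.5, -0.7, -0.7]
tool_pos: [0.5184, -0.0013, 0.0867]
force: [-0.1, 0.6, 0.1]
tool_pos: [0.5184, -0.0013, 0.0857]
force: [-0.4, 0.0, 0.2]
tool_pos: [0.5185, -0.0013, 0.0853]
force: [-3.0, -0.2, 5.8]
```

```bash
echo '0 0 0.0005 0 0;0 0 -0.0005 0 0.02;0 0 -0.0005 0 0.022;0 0 -0.0005 0 0.022;0 0 -0.03 0 0.022;0 0 -0.08 0 0.03;0 -0.04 -0.1 0 0.03;0 -0.08 -0.1 0 0.03' | python3 -m pendant
python3 - <<'E'
from h import *
t=snap('top');s=snap('side');
for n,d in(('s',s),('t',t)):
    C=cloud(d);m=(abs(C[...,0]-.518)<.025)&(abs(C[...,1])<.05)&(C[...,2]>.086)&(C[...,2]<.125);q=C[m]
    if len(q):print(n,len(q),np.percentile(q,[2,50,98],axis=0).round(3).tolist())
go(.600,-.0053,.17,-93.6)
cv2.imwrite('pics/h.png',cv2.resize(s['frame'][185:275,250:380],(780,540),interpolation=cv2.INTER_CUBIC)[:,:,::-1])
E
```

```text
clock: 20.25
tool_pos: [0.6005, -0.006, 0.1876]
orientation: [-179.7, 0.1, -93.5]
force: [0.2, 1.7, -0.3]
opening: 0.0301
gripper_force: 0.0
s 102 [[0.514, -0.028, 0.088], [0.519, 0.02, 0.108], [0.526, 0.033, 0.112]]
t 121 [[0.513, -0.029, 0.092], [0.517, -0.002, 0.108], [0.525, 0.027, 0.113]]
shift [-0.001   0.0014  0.0143] turn 0.03 q6 -21.6 F [-0.8 -0.3 -0.2]
```

View pics/h.png

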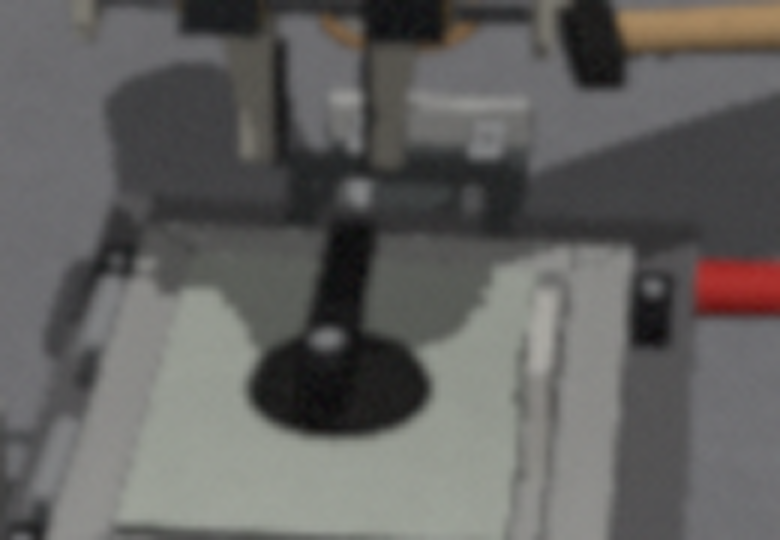

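The picture shows the packer standing upright in the gap at (540,340) and the lifter free, with the open fingers above it. I close the fingers and press on the middle of the bar.

```bash
echo '-0.001 0.001 0 0 0;-0.001 0.001 0.02 0 0;-0.001 0.001 0.04 0 0;-0.001 0.001 0.055 0 0;-0.001 0.001 0.055 0 0' | python3 -m pendant; (echo '0 0 0.003 0 0;0 0 0.003 0 0' | python3 -m pendant; echo '0 0 0.002 0 0;0 0 0.002 0 0' | python3 -m pendant; echo '0 0 0.002 0 0;0 0 0.002 0 0' | python3 -m pendant)| grep -E 'tool_pos|force: \['
```

```text
clock: 20.98
tool_pos: [0.5965, -0.0053, 0.1292]
orientation: [179.9, -0.0, -93.5]
force: [0.6, -0.1, 0.5]
opening: 0.0002
gripper_force: 0.1
tool_pos: [0.5975, -0.0052, 0.1275]
force: [-1.6, 0.4, 4.2]
tool_pos: [0.5977, -0.0052, 0.1259]
force: [-2.0, 0.2, 7.3]
tool_pos: [0.5975, -0.0053, 0.1254]
force: [-8.6, 1.2, 17.7]
```

```bash
cat >> h.py <<'E'
def flush():
    for n in('side','top'):
        s=snap(n);C=cloud(s);c=np.array([.5926,-.0059]);ex=np.array([.998,-.063]);ey=np.array([.063,.998])
        d=C[...,:2]-c;X=d@ex;Y=d@ey;Z=C[...,2];ok=(Z>.06)&(Z<.09)
        m=ok&(X>-.06)&(X<.075)&(abs(Y)<.092)&(np.hypot(X-.0065,Y)>.05)
        f=ok&((abs(abs(X)-.094)<.008)&(abs(Y)<.11)|(abs(abs(Y)-.1165)<.008)&(abs(X)<.085))
        for k in(m,f):
            A=np.c_[np.ones(k.sum()),X[k],Y[k]];z=Z[k]
            for _ in range(3):
                w=np.linalg.lstsq(A,z,rcond=None)[0];r=abs(A@w-z);g=r<3*np.median(r)+1e-4;A,z=A[g],z[g]
            print(n,len(z),'z0 %.4f slopes(mm/100mm) %.2f %.2f'%(w[0],w[1]*100,w[2]*100))
E
python3 -c "
from h import *
flush();go(.6,-.0053,.1245,-93.6)"
```

```text
side 1398 z0 0.0739 slopes(mm/100mm) -0.21 0.12
side 1066 z0 0.0739 slopes(mm/100mm) -0.08 0.05
top 1376 z0 0.0740 slopes(mm/100mm) 0.36 0.02
top 1211 z0 0.0740 slopes(mm/100mm) 0.13 -0.16
shift [-0.0001 -0.0025  0.0009] turn 0.09 q6 -21.8 F [-9.2  1.6 18.1]
```

```bash
echo '0 0 0.0005 0 0;0 0 0.0005 0 0;0 0 0.0005 0 0;0 0 0.0005 0 0' | python3 -m pendant
python3 - <<'E'
from h import *
flush()
for n in('side','top'):
    d=snap(n);C=cloud(d);m=(abs(C[...,0]-.518)<.025)&(abs(C[...,1])<.05)&(C[...,2]>.086)&(C[...,2]<.125);q=C[m]
    if len(q):print(n,len(q),np.percentile(q,[2,50,98],axis=0).round(3).tolist())
E
```

```text
clock: 22.32
tool_pos: [0.5975, -0.0053, 0.1253]
orientation: [-179.9, 0.0, -93.5]
force: [-10.5, 0.9, 20.8]
opening: 0.0007
gripper_force: 10.7
side 1438 z0 0.0739 slopes(mm/100mm) -0.30 0.04
side 1079 z0 0.0738 slopes(mm/100mm) 0.06 -0.01
top 1357 z0 0.0739 slopes(mm/100mm) -0.04 -0.33
top 1191 z0 0.0739 slopes(mm/100mm) 0.13 -0.17
side 101 [[0.514, -0.025, 0.089], [0.52, 0.016, 0.107], [0.526, 0.032, 0.113]]
top 56 [[0.512, -0.029, 0.088], [0.515, -0.002, 0.106], [0.517, 0.026, 0.113]]
```

Panel flush, packer seated and carrier at the station, so I hand it in.

```bash
python3 -c "
from plant import job
print(job.close_job())"
```

```text
the job is handed in; nothing more can be done
None
```

I handed the job in at about 22 s: the carrier is clicked in at the station, the panel is hard over to the hinge side, and the thin packer is fully down in the gap and released. The panel measures flush with the frame and is still pressed at about 20 N; the hand-in returned no verdict.

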